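# Close the row of vented culture tubes

## Robot

A 7-joint arm with a two-finger parallel gripper is mounted at the origin on the work surface. World frame = base frame: x ahead of the robot, y to its left, z up, the work surface at z = 0. Lengths are in m, angles in rad, forces in N, time in s.
With the tool pointing down it reaches from about 0.35 to 0.9 m from the base axis. Payload 8.1 kg.
Tool frame: the origin (TCP) lies at the very end of the fingers, on their centre line; the grasp point (between the pads) lies 19 mm behind it; z points along the fingers, y is the line along which they close (so a half turn about z gives the same grasp; the last joint's range is limited). The gripper opens to 85 mm and grips with 20 to 120 N. Pads are 22 mm wide; open, the fingers measure 114 mm over their backs; the gripper's body (76 mm by 85 mm) begins 54 mm behind the grasp point. The pads swing forward as they close: fully open they stand 13 mm farther back than shut.
Start: joints at [1.169, 0.434, 0.025, 1.573, -0.012, 1.134, -0.075], TCP at [0.184, -0.597, 0.231] pointing down, gripper open.
Joint ranges: [-2.62, 2.62], [-0.44, 2.09], [-1.27, 1.32], [0.08, 2.57], [-1.32, 4.46], [0.12, 2], [-2.74, 2.74]. Speed limits (rad/s): [2.22, 2.22, 3.01, 3.01, 3.14, 3.14, 3.14].

## Interface

Orientations are given as a unit quaternion [w, x, y, z].
In Python, from station import arm gives the robot as it stands.
- The arm moves only by the shell command python3 -m crank 'ROWS' [OPENING] [FORCE]. ROWS is text: rows parted by semicolons, each of 4 numbers parted by spaces: the shift along the tool's x, y, z normalised to -1 to 1, where 1 is 0.075 m, then the turn about the tool's z normalised to -1 to 1, where 1 is pi rad. A call has 1 to 20 rows; each row shifts and turns the commanded pose from where the row before left it, along the tool's axes as they then stand; what a row does not reach is not made up. A row lasts 1/12 s, in which the tool goes at most 41.7 mm and 7.16 degrees, less where a joint would pass 70% of its speed; a pose out of reach is approached as far as the arm can. A call with a number of a shift or a turn outside -1 to 1 is refused whole. A call with a gripper value outside its range is refused whole. OPENING is the closure, from 0 (fully open) to 1 (shut), set as the call begins (- or left out, the last holds). The fingers move at their own pace and stop on an object; FORCE is the grip in N (left out, the last holds). Time passes only in rows, so rows that do not move let the fingers close. It gives the time, the measured TCP pose, the force, the opening and the grip force at its end, in the units of the state.
- arm.get_state(): the state, without advancing time (a new reading comes with each control period).
- arm.grab_frame(name): name is "scene" or "top" or "wrist"; returns the picture (384x512x3 uint8, red, green, blue); there is no depth.
- arm.get_calibration(name): a dict with "vfov" (degrees; the focal length in pixels is half the picture's height over the tangent of half this angle, whatever the lens; pixels are square), "cx", "cy" (the principal point, pixels), "k1" (the pictures are not rectified: a ray, as slopes to the right and down, at radius r is drawn at 1 + k1 r^2 times it, then the intrinsics apply), "world_to_cam" (4x4, takes a point from world to camera coordinates). Camera axes: x right, y down, z forward; pixel columns grow to the right and rows downward; lengths in m; the calibration is good to about 2 mm. A picture is of the moment at which its call begins: read the wrist's pose just before it. get_calibration takes no time and is no camera call; for the wrist camera it gives the pose at the moment of the call.
- arm.hand_in(): hands the job in; it is judged then, once.
The state is a dict: "time_s": time; "joint_pos": joint angles; "qvel": joint speeds; "joint_torque": joint torques, N m; "tool_pos": TCP position; "eef_rot": TCP orientation; "wrist_force": force on the tool from outside, world axes, zero at the start; "wrist_torque": the same for the moment, N m; "width": finger opening in m; "gripper_force": force on a finger pad.
Only numpy, scipy, OpenCV 4.12 (cv2) and the standard library are available. Lean on these libraries where they do the work, as an engineer would, in place of code of your own. Each camera call takes 0.05 s, during which the arm holds its last target. There are 200 camera calls.

## Task

Close the red-capped culture tubes: run your fingertips along the row of red caps from one end to the other (either end first, skipping none) and press each cap gently down until it is fully closed. The cultures with white caps must stay vented, so leave those caps up, do not pull any tube out or push the rack about, and leave the bottle, beaker and marker where they are.

Things in the scene. Friction and masses are not known exactly. Their poses are not given: they have to be found in the camera images.
- rack: Blue tube rack, loose on the bench, 0.4 to 0.7 kg, 96 (x) x 168 (y) x 70 mm high. Origin: centre of its underside, z up. Rows of six places 26 mm apart run along its y. Row x = -28 mm (towards the robot): six tubes with red caps. x = 0: empty. x = +28 mm: three with white caps. Clear tubes, 17 x 95 mm, stand loosely (0.8 mm play each side) on its 6 mm floor.
- redcap1 (a joint): How far the red cap 1 has been pushed down on its tube, m: about 0 (at most 0.001) = vented, its loose upper position; 0.006 = fully closed, at its stop. It takes a push of about 4 N to slide down and it stays where it is left, without springing back.
- redcap1_top (a point): Centre of the top face of red cap 1, in the rack's frame at x = -28, y = -65 mm. The cap is a flat-topped cylinder, 20 mm in diameter and 17 mm high (grip rings 21 mm); its thin top gives about 1 mm per 7 N under a finger. Its top is 110 mm above the bench when vented and 104 mm when closed.
- redcap2 (a joint): How far the red cap 2 has been pushed down on its tube, m: about 0 (at most 0.001) = vented, its loose upper position; 0.006 = fully closed, at its stop. It takes a push of about 4 N to slide down and it stays where it is left, without springing back.
- redcap2_top (a point): Centre of the top face of red cap 2, in the rack's frame at x = -28, y = -39 mm. The cap is a flat-topped cylinder, 20 mm in diameter and 17 mm high (grip rings 21 mm); its thin top gives about 1 mm per 7 N under a finger. Its top is 110 mm above the bench when vented and 104 mm when closed.
- redcap3 (a joint): How far the red cap 3 has been pushed down on its tube, m: about 0 (at most 0.001) = vented, its loose upper position; 0.006 = fully closed, at its stop. It takes a push of about 4 N to slide down and it stays where it is left, without springing back.
- redcap3_top (a point): Centre of the top face of red cap 3, in the rack's frame at x = -28, y = -13 mm. The cap is a flat-topped cylinder, 20 mm in diameter and 17 mm high (grip rings 21 mm); its thin top gives about 1 mm per 7 N under a finger. Its top is 110 mm above the bench when vented and 104 mm when closed.
- redcap4 (a joint): How far the red cap 4 has been pushed down on its tube, m: about 0 (at most 0.001) = vented, its loose upper position; 0.006 = fully closed, at its stop. It takes a push of about 4 N to slide down and it stays where it is left, without springing back.
- redcap4_top (a point): Centre of the top face of red cap 4, in the rack's frame at x = -28, y = 13 mm. The cap is a flat-topped cylinder, 20 mm in diameter and 17 mm high (grip rings 21 mm); its thin top gives about 1 mm per 7 N under a finger. Its top is 110 mm above the bench when vented and 104 mm when closed.
- redcap5 (a joint): How far the red cap 5 has been pushed down on its tube, m: about 0 (at most 0.001) = vented, its loose upper position; 0.006 = fully closed, at its stop. It takes a push of about 4 N to slide down and it stays where it is left, without springing back.
- redcap5_top (a point): Centre of the top face of red cap 5, in the rack's frame at x = -28, y = 39 mm. The cap is a flat-topped cylinder, 20 mm in diameter and 17 mm high (grip rings 21 mm); its thin top gives about 1 mm per 7 N under a finger. Its top is 110 mm above the bench when vented and 104 mm when closed.
- redcap6 (a joint): How far the red cap 6 has been pushed down on its tube, m: about 0 (at most 0.001) = vented, its loose upper position; 0.006 = fully closed, at its stop. It takes a push of about 4 N to slide down and it stays where it is left, without springing back.
- redcap6_top (a point): Centre of the top face of red cap 6, in the rack's frame at x = -28, y = 65 mm. The cap is a flat-topped cylinder, 20 mm in diameter and 17 mm high (grip rings 21 mm); its thin top gives about 1 mm per 7 N under a finger. Its top is 110 mm above the bench when vented and 104 mm when closed.
- whitecap1 (a joint): How far the white cap 1 has been pushed down, m: about 0 = vented, 0.006 = closed. Same cap and tube as the red ones. It is to stay vented.
- whitecap1_top (a point): Centre of the top face of white cap 1, in the rack's frame at x = +28, y = -65 mm; 110 mm above the bench.
- whitecap2 (a joint): How far the white cap 2 has been pushed down, m: about 0 = vented, 0.006 = closed. Same cap and tube as the red ones. It is to stay vented.
- whitecap2_top (a point): Centre of the top face of white cap 2, in the rack's frame at x = +28, y = -13 mm; 110 mm above the bench.
- whitecap3 (a joint): How far the white cap 3 has been pushed down, m: about 0 = vented, 0.006 = closed. Same cap and tube as the red ones. It is to stay vented.
- whitecap3_top (a point): Centre of the top face of white cap 3, in the rack's frame at x = +28, y = 65 mm; 110 mm above the bench.
- bottle: Clear glass laboratory bottle with a blue screw cap, 70 mm in diameter, 140 mm high, 0.4 kg, standing loose beside one end of the rack. Origin: centre of its underside. Bystander.
- beaker: Empty glass beaker, 70 mm in diameter at the rim, 85 mm high, standing loose beside the other end of the rack. Origin: centre of its underside. Bystander.
- marker: White marker pen with a black cap, 133 mm long, 13 mm thick, lying loose beyond the rack. Origin: on the bench under its middle; its x axis runs along it. Bystander.

How it is judged:
At the end, for the whole second after the job is handed in: All six red caps are fully down (within 1.5 mm of the stop), the three white caps are still up (pushed less than 3 mm), every tube stands in the rack, and the rack is at rest, flat on the bench within 25 mm of where it was; bottle, beaker and marker within 15 mm of where they were (value of joint each of redcap1, redcap2, redcap3, redcap4, redcap5, redcap6 above 0.0045 m and value of joint each of whitecap1, whitecap2, whitecap3 below 0.003 m and z of each of redcap1_top, redcap2_top, redcap3_top, redcap4_top, redcap5_top, redcap6_top, whitecap1_top, whitecap2_top, whitecap3_top in the frame of rack below 0.115 m and angle between rack's own z axis and vertical below 0.05 rad and distance of rack from where it was at the start of the episode below 0.025 m and linear speed of rack below 0.02 m/s and distance of each of bottle, beaker, marker from where it was at the start of the episode below 0.015 m); the robot touches nothing.
It fails at once if a red cap is closed out of turn: work begins in the middle of the row or a cap is skipped ((value of joint redcap1 above 0.0042 m and value of joint redcap2 below 0.002 m and value of joint any of redcap3, redcap4, redcap5, redcap6 above 0.0042 m) or (value of joint any of redcap1, redcap2 above 0.0042 m and value of joint redcap3 below 0.002 m and value of joint any of redcap4, redcap5, redcap6 above 0.0042 m) or (value of joint any of redcap1, redcap2, redcap3 above 0.0042 m and value of joint redcap4 below 0.002 m and value of joint any of redcap5, redcap6 above 0.0042 m) or (value of joint any of redcap1, redcap2, redcap3, redcap4 above 0.0042 m and value of joint redcap5 below 0.002 m and value of joint redcap6 above 0.0042 m) or (value of joint each of redcap1, redcap6 below 0.002 m and value of joint any of redcap2, redcap3, redcap4, redcap5 above 0.0042 m)).
It fails at once if a white cap is pushed down by 3 mm or more (value of joint any of whitecap1, whitecap2, whitecap3 above 0.003 m).
It fails at once if a tube is lifted by 15 mm or more, or the rack is lifted, tipped or pushed more than 25 mm (height (world z) of any of redcap1_top, redcap2_top, redcap3_top, redcap4_top, redcap5_top, redcap6_top, whitecap1_top, whitecap2_top, whitecap3_top above 0.125 m or height (world z) of rack above 0.01 m or angle between rack's own z axis and vertical above 0.15 rad or distance of rack from where it was at the start of the episode above 0.025 m).
It fails at once if the fingers press on anything with more than 40 N (contact force between the fingers and anything else above 40 N).
It fails at once if the bottle, beaker or marker is moved more than 15 mm (distance of any of bottle, beaker, marker from where it was at the start of the episode above 0.015 m).
It also fails if it takes over 45 s, if anything falls off the work surface, if the arm or the gripper's body presses on something with over 40 N, if the wrist force passes 120 N, or if a joint passes its speed limit or range.

## Working session

There is one attempt and no reset: what is moved stays moved. The work goes in short steps, Python scripts to look and compute and a shell command to move; the robot and the scene stay as the last step left them, time stands still between calls to the robot, and variables do not carry over. Pictures are saved under pics/ and viewed, at most 10 in all, crops included, and the job is handed in when it is done.

```bash
mkdir -p pics; ls; python3 - <<'E'
from station import arm
import cv2
s=arm.get_state();print(s['time_s'],s['tool_pos'],s['eef_rot'],s['width'])
for n in("top","scene"):
    f=arm.grab_frame(n);cv2.imwrite(f'pics/{n}0.png',f[:,:,::-1])
    c=arm.get_calibration(n);print(n,c)
E
```

```text
pics
0.0 [ 0.18377321 -0.59683788  0.23049697] [-7.85610571e-04  9.88864494e-01  1.48816513e-01 -2.03205072e-04] 0.08530844780409068
top {'vfov': 53.64071912540025, 'cx': 264.12450050948735, 'cy': 192.0631592807273, 'k1': -0.11061904643973253, 'world_to_cam': array([[ 0.0152658 , -0.99986834, -0.0055011 ,  0.03783777],
       [-0.99014994, -0.01435116, -0.13927365,  0.62885093],
       [ 0.13917637,  0.00757303, -0.99023865,  0.67736718],
       [ 0.        ,  0.        ,  0.        ,  1.        ]])}
scene {'vfov': 47.947350637406245, 'cx': 261.84762719194003, 'cy': 192.17374217487463, 'k1': 0.05759605991491334, 'world_to_cam': array([[ 0.63475607,  0.77270534,  0.00334533, -0.41766252],
       [ 0.45068968, -0.3667055 , -0.81388322, -0.19424394],
       [-0.62766516,  0.51812502, -0.58101886,  1.22085984],
       [ 0.        ,  0.        ,  0.        ,  1.        ]])}
```

View pics/top0.png

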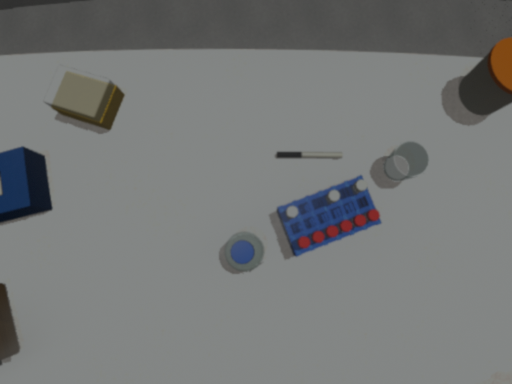

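View pics/scene0.png

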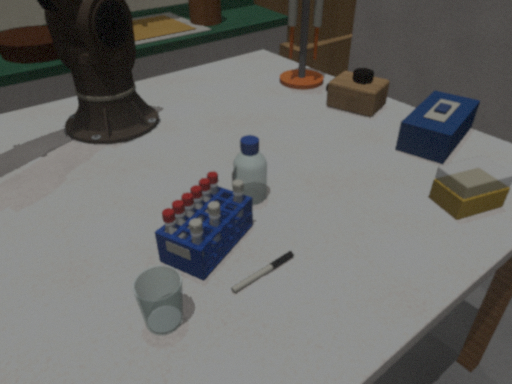

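The top view shows the red caps from about (304,242) to (374,215), white caps at (292,212), (334,196) and (362,186), the bottle at (243,252), and the beaker near (400,165). The scene view agrees, with the bottle by the left (+y) end of the row and the beaker by the other end.

```bash
cat > h.py <<'E'
import numpy as np,cv2
from scipy.spatial.transform import Rotation as R
from station import arm
def ray(c,uv,z,h=384):
    f=h/2/np.tan(np.radians(c['vfov'])/2)
    K=np.array([[f,0,c['cx']],[0,f,c['cy']],[0,0,1]])
    p=cv2.undistortPoints(np.array([[uv]],float),K,np.array([c['k1'],0,0,0,0.]))[0,0]
    T=c['world_to_cam'];Rm=T[:3,:3];o=-Rm.T@T[:3,3];d=Rm.T@np.r_[p,1]
    return o+d*(z-o[2])/d[2]
def red(f,lo=15):
    h=cv2.cvtColor(f,cv2.COLOR_RGB2HSV)
    m=(((h[...,0]<8)|(h[...,0]>172))&(h[...,1]>150)&(h[...,2]>70)).astype('uint8')
    n,l,st,ce=cv2.connectedComponentsWithStats(m)
    return [(ce[i],st[i]) for i in range(1,n) if st[i,4]>=lo]
def tool():
    s=arm.get_state();q=s['eef_rot'];return s,np.array(s['tool_pos']),R.from_quat(np.r_[q[1:],q[0]]).as_matrix()
def delta(t):  # world target -> tool shift, units of rows
    s,p,M=tool();return M.T@(np.array(t)-p)/0.075
E
python3 - <<'E'
from h import *
f=cv2.imread('pics/top0.png')[:,:,::-1].copy();c=arm.get_calibration('top')
P=[]
for ce,st in red(f,20):
    p=ray(c,ce,.108)
    if 250<ce[0]<400 and 180<ce[1]<280:P.append(p);print(ce,st,p)
P=np.array(P);P=P[np.argsort(-P[:,1])]
d=P[-1]-P[0];print('row dir',np.degrees(np.arctan2(d[1],d[0])),np.hypot(*d[:2]))
s,p,M=tool();print(M.round(3))
E
```

```text
[372.80232558 214.74418605] [368 210  11  10  86] [ 0.58235815 -0.14182396  0.108     ]
[359.70707071 220.02020202] [354 215  12  11  99] [ 0.57298721 -0.118713    0.108     ]
[345.8556701 225.4742268] [340 221  12  10  97] [ 0.563347   -0.09450326  0.108     ]
[331.89 230.88] [327 226  11  11 100] [ 0.55383045 -0.0703058   0.108     ]
[317.87368421 236.38947368] [313 232  11  10  95] [ 0.54416891 -0.04620344  0.108     ]
[303.78888889 241.77777778] [299 237  11  11  90] [ 0.53473504 -0.02214078  0.108     ]
row dir -68.30190534466439 0.1288100380084782
[[ 0.956  0.294 -0.001]
 [ 0.294 -0.956  0.001]
 [-0.    -0.001 -1.   ]]
```

```bash
python3 -m crank '.43 -.265 0 0;.43 -.265 0 0;.43 -.265 0 0;.43 -.265 0 0;.43 -.265 0 0;.43 -.265 0 0;.43 -.265 0 0;.43 -.265 0 0;.43 -.265 0 0;.43 -.265 0 0;.43 -.265 0 0;.43 -.265 0 0;.43 -.265 0 0;.43 -.265 0 0;.43 -.265 0 0;.43 -.265 0 0' 1 40
python3 -m crank '0 0 0 .0395;0 0 0 .0395;0 0 0 .0395;0 0 0 .0395;0 0 0 .0395;0 0 0 .0395;0 0 0 .0395;0 0 0 .0395;0 0 0 .0395;0 0 0 .0395;0 0 0 .0395;0 0 0 .0395;0 0 0 0;0 0 0 0'
python3 - <<'E'
from h import *
s,p,M=tool();print(s['time_s'],p,np.degrees(np.arctan2(M[1,0],M[0,0])),M[2])
print(delta([.582,-.142,.16]))
c=arm.get_calibration('wrist');f=arm.grab_frame('wrist');cv2.imwrite('pics/w1.png',f[:,:,::-1])
for ce,st in red(f,60):print(ce,st,ray(c,ce,.11))
print(c)
E
```

```text
time_s: 1.43
tool_pos: [0.5843, -0.14, 0.231]
eef_rot: [-0.0, 0.989, 0.149, -0.0]
wrist_force: [1.4, -1.0, -0.6]
width: -0.0
gripper_force: 0.0
time_s: 2.6
tool_pos: [0.5834, -0.1414, 0.231]
eef_rot: [0.0, 0.829, -0.559, -0.0]
wrist_force: [-0.8, -0.5, 1.0]
width: -0.0002
gripper_force: 0.0
2.6 [ 0.58337192 -0.14135486  0.23099719] -67.97084902642104 [-1.30117243e-04  6.45695207e-04 -9.99999783e-01]
[0.001236   0.01957197 0.94664185]
[253.04032258 183.69758065] [244 175  19  18 248] [ 0.58361142 -0.14164276  0.11      ]
[251.89344262 204.73770492] [244 199  19  13 122] [ 0.57638759 -0.12075742  0.11      ]
{'vfov': 68.01592479024393, 'cx': 252.883073673617, 'cy': 191.3508660188562, 'k1': 0.02462296296658992, 'world_to_cam': array([[-9.26879359e-01, -3.75358204e-01, -9.34086221e-04,
         4.88026768e-01],
       [-3.55146105e-01,  8.76158191e-01,  3.25911134e-01,
         2.88052120e-01],
       [-1.21515011e-01,  3.02412040e-01, -9.45399947e-01,
         4.95370090e-01],
       [ 0.00000000e+00,  0.00000000e+00,  0.00000000e+00,
         1.00000000e+00]])}
```

View pics/w1.png

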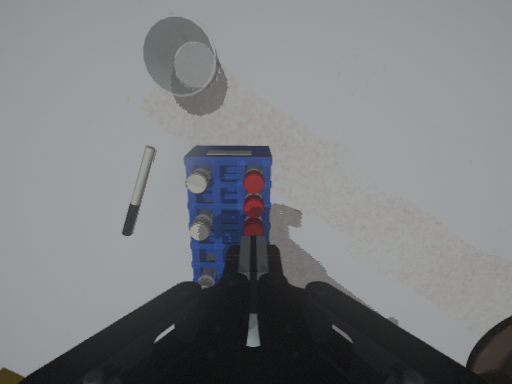

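The wrist view shows the shut fingers lined up with the red row. The end cap is at (253,184), and its ray lands within 2 mm of the TCP. I'll lower the fingers and press this cap first.

```bash
python3 -m crank '0 .01 .3 0;0 .01 .3 0;0 0 .3 0;0 0 .3 0;0 0 .3 0;0 0 .04 0;0 0 .02 0;0 0 .02 0;0 0 .02 0;0 0 .02 0;0 0 .02 0;0 0 .02 0;0 0 0 0;0 0 0 0'
python3 -m crank '0 0 .02 0;0 0 .02 0;0 0 0 0;0 0 0 0'
```

```text
time_s: 3.82
tool_pos: [0.5826, -0.1422, 0.1073]
eef_rot: [-0.0, 0.828, -0.561, 0.0]
wrist_force: [-0.7, 0.3, 4.5]
width: 0.0001
gripper_force: 1.9
time_s: 4.15
tool_pos: [0.5821, -0.1421, 0.1037]
eef_rot: [0.0, 0.828, -0.561, -0.0]
wrist_force: [1.4, 0.6, 2.8]
width: -0.0002
gripper_force: 1.7
```

```bash
python3 -m crank '0 0 .02 0;0 0 0 0;0 0 0 0'
python3 -m crank '0 0 .01 0;0 0 0 0;0 0 0 0'
```

```text
time_s: 4.4
tool_pos: [0.5828, -0.1423, 0.1029]
eef_rot: [-0.0, 0.828, -0.561, 0.001]
wrist_force: [-0.8, -0.3, 8.9]
width: 0.0003
gripper_force: 4.2
time_s: 4.65
tool_pos: [0.5831, -0.1423, 0.1025]
eef_rot: [-0.0, 0.828, -0.561, 0.001]
wrist_force: [0.2, 0.3, 10.6]
width: -0.0002
gripper_force: 5.4
```

```bash
python3 -m crank '0 0 -.1 0;0 0 -.1 0;-.17 0 0 0;-.177 0 0 0;0 0 0 0;0 0 .06 0;0 0 .02 0;0 0 .02 0;0 0 .02 0;0 0 .02 0;0 0 .02 0;0 0 .02 0;0 0 .02 0;0 0 0 0;0 0 0 0'; python3 - <<'E'
from h import *
print(delta([.573,-.1187,.1025])*75)
E
```

```text
time_s: 5.9
tool_pos: [0.5734, -0.1181, 0.1025]
eef_rot: [-0.001, 0.828, -0.561, 0.001]
wrist_force: [-1.3, 0.4, 12.6]
width: 0.0
gripper_force: 5.7
[ 0.43547252  0.57377685 -0.03638426]
```

Cap 2 is closed, at the same height and force as cap 1. I'll repeat the move for the next caps.

```bash
python3 -m crank '0 0 -.1 0;0 0 -.1 0;-.17 0 0 0;-.177 0 0 0;0 0 0 0;0 0 .06 0;0 0 .02 0;0 0 .02 0;0 0 .02 0;0 0 .02 0;0 0 .02 0;0 0 .02 0;0 0 .02 0;0 0 0 0;0 0 0 0'
python3 -m crank '0 0 -.1 0;0 0 -.1 0;-.17 0 0 0;-.177 0 0 0;0 0 0 0;0 0 .06 0;0 0 .02 0;0 0 .02 0;0 0 .02 0;0 0 .02 0;0 0 .02 0;0 0 .02 0;0 0 .02 0;0 0 0 0;0 0 0 0'; python3 - <<'E'
from h import *
print(delta([.5538,-.0703,.1025])*75)
E
```

```text
time_s: 7.15
tool_pos: [0.5638, -0.094, 0.1025]
eef_rot: [-0.001, 0.828, -0.561, 0.001]
wrist_force: [-1.3, -0.2, 10.9]
width: -0.0001
gripper_force: 5.6
time_s: 8.4
tool_pos: [0.5542, -0.0699, 0.1024]
eef_rot: [-0.001, 0.828, -0.561, 0.001]
wrist_force: [-0.1, 0.2, 11.3]
width: -0.0001
gripper_force: 5.6
[ 0.23113155  0.4897482  -0.06012552]
```

```bash
python3 -m crank '0 0 -.1 0;0 0 -.1 0;-.17 0 0 0;-.177 0 0 0;0 0 0 0;0 0 .06 0;0 0 .02 0;0 0 .02 0;0 0 .02 0;0 0 .02 0;0 0 .02 0;0 0 .02 0;0 0 .02 0;0 0 0 0;0 0 0 0'
python3 -m crank '0 0 -.1 0;0 0 -.1 0;-.17 0 0 0;-.177 0 0 0;0 0 0 0;0 0 .06 0;0 0 .02 0;0 0 .02 0;0 0 .02 0;0 0 .02 0;0 0 .02 0;0 0 .02 0;0 0 .02 0;0 0 0 0;0 0 0 0'
python3 -m crank '0 0 -.1 0;0 0 -.2 0;0 0 -.5 0;0 0 -.5 0;.3 0 -.5 0;.5 0 -.5 0;.5 0 0 0;.5 0 0 0;.5 0 0 0;0 0 0 0;0 0 0 0'
python3 - <<'E'
from h import *
f=arm.grab_frame('scene');cv2.imwrite('pics/s2.png',cv2.resize(f[140:340,120:320,::-1],None,fx=3,fy=3))
f=arm.grab_frame('top');c=arm.get_calibration('top')
for ce,st in red(f,20):
    if 250<ce[0]<400 and 180<ce[1]<280:print(ce,ray(c,ce,.104))
E
```

```text
time_s: 9.65
tool_pos: [0.5445, -0.0457, 0.1024]
eef_rot: [-0.001, 0.828, -0.561, 0.001]
wrist_force: [-1.2, -0.1, 12.2]
width: 0.0003
gripper_force: 5.7
time_s: 10.9
tool_pos: [0.5349, -0.0215, 0.1024]
eef_rot: [-0.001, 0.828, -0.561, 0.001]
wrist_force: [-1.1, -0.6, 12.0]
width: 0.0001
gripper_force: 5.8
time_s: 11.82
tool_pos: [0.594, -0.1759, 0.2636]
eef_rot: [0.001, 0.827, -0.562, -0.0]
wrist_force: [-0.3, 1.5, -1.4]
width: 0.0001
gripper_force: 0.0
[373.01694915 214.05084746] [ 0.58390755 -0.14335795  0.104     ]
[358.77027027 220.44594595] [ 0.57250877 -0.11804334  0.104     ]
[345.17721519 225.65822785] [ 0.56323517 -0.0941549   0.104     ]
[331.33333333 231.16666667] [ 0.55348721 -0.07002755  0.104     ]
[317.36144578 236.55421687] [ 0.54397743 -0.04586104  0.104     ]
[303.55128205 242.21794872] [ 0.53402205 -0.02212855  0.104     ]
```

View pics/s2.png

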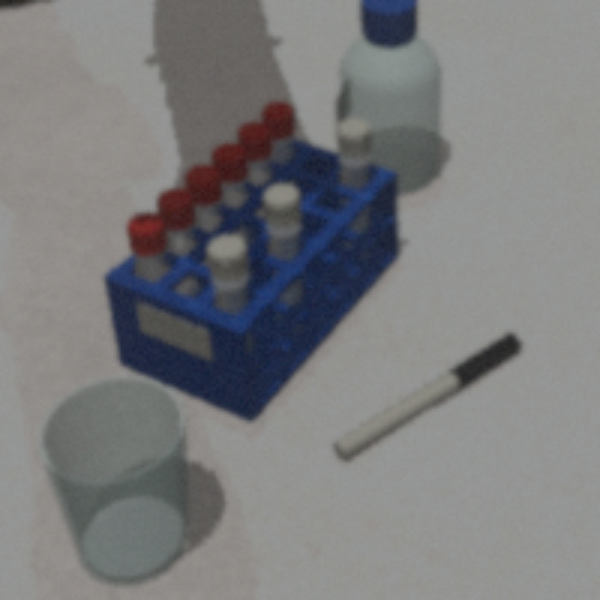

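The crop shows the six red caps level in a straight line, from (147,218) to (278,103). The white caps are still up, and the rack, bottle, beaker and marker haven't moved.

```bash
python3 -c "
from station import arm
print(arm.hand_in())"
```

```text
the job is handed in; nothing more can be done
None
```

I pressed all six red caps down in order from the beaker end, each to about 102.5 mm at 11–13 N, consistent with fully closed, and handed the job in at about 12 s; in the last picture the white caps were up and nothing else had visibly moved, but hand-in returned no verdict.

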